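# Sieve the small nuts out of the washers on the sieving stand

## Robot

A 7-joint arm with a two-finger parallel gripper is mounted at the origin on the work surface. World frame = base frame: x ahead of the robot, y to its left, z up, the work surface at z = 0. Lengths are in m, angles in rad, forces in N, time in s.
With the tool pointing down it reaches from about 0.4 to 0.9 m from the base axis. Payload 5.5 kg.
Tool frame: the origin (TCP) lies midway between the tips of the shut fingers; the grasp point (between the pads) lies 19 mm behind it; z points along the fingers, y is the line along which they close (so a half turn about z gives the same grasp; the last joint's range is limited). The gripper opens to 92 mm and grips with 3 to 60 N. Pads are 19 mm wide; open, the fingers measure 130 mm over their backs; the gripper's body (75 mm by 190 mm) begins 47 mm behind the grasp point.
Start: joints at [-1.027, 0.501, -0.427, 1.55, 0.221, 1.138, -0.21], TCP at [0.18, 0.625, 0.205] pointing down, gripper open.
Joint ranges: [-2.88, 2.88], [-0.31, 2.03], [-1.54, 1.56], [0.2, 2.42], [-1.41, 4.55], [0.19, 2.02], [-2.57, 2.57]. Speed limits (rad/s): [2.57, 2.57, 3.14, 3.14, 3.14, 3.14, 3.14].

## Interface

Orientations are given as [roll, pitch, yaw] about the fixed x, y, z axes, in that order (R = Rz(yaw) Ry(pitch) Rx(roll)).
In Python, from workcell import r gives the robot as it stands.
- The arm moves only by the shell command python3 -m creep 'ROWS' [FORCE]. ROWS is JSON, a list of rows, each a list of 7 numbers: the shift along the tool's x, y, z in mm, then the turn, a rotation vector about the tool's x, y, z in degrees, then the opening, from 0 (shut) to 1 (fully open). A call has 1 to 10 rows; each row shifts and turns the commanded pose from where the row before left it, along the tool's axes as they then stand; what a row does not reach is not made up. A row lasts 1/12 s, in which the tool goes at most 41.7 mm and 7.16 degrees, less where a joint would pass 70% of its speed; a pose out of reach is approached as far as the arm can. A call is refused whole if a number of a shift passes 41.7 or a number of a turn 7.16, either way. A call with a gripper value outside its range is refused whole. The fingers move at their own pace and stop on an object; FORCE is the grip in N (left out, the last holds). Time passes only in rows, so rows that do not move let the fingers close. It gives the time, the measured TCP pose, the force, the opening and the grip force at its end, in the units of the state.
- r.sense(): the state, without advancing time (a new reading comes with each control period).
- r.grab_frame(name): name is "side" or "top" or "wrist"; returns the picture (400x640x3 uint8, blue, green, red); there is no depth.
- r.camera_model(name): a dict with "fx", "fy", "cx", "cy" (pixels), "world_from_camera" (4x4, takes a point from camera to world coordinates); the wrist camera has in their place "tool_from_camera" (4x4, takes a point from camera to tool coordinates, whose origin is the TCP and whose axes are the flange's). Camera axes: x right, y down, z forward; pixel columns grow to the right and rows downward; lengths in m; the calibration is good to about 2 mm. A picture is of the moment at which its call begins: read the wrist's pose just before it. camera_model takes no time and is no camera call.
- r.hand_in(): hands the job in; it is judged then, once.
The state is a dict: "time_s": time; "joint_pos": joint angles; "joint_velocities": joint speeds; "joint_torque": joint torques, N m; "tool_pos": TCP position; "eef_rot": TCP orientation; "wrist_force": force on the tool from outside, world axes, zero at the start; "moment": the same for the moment, N m; "grip_width": opening from 0.0 (shut) to 1.0 (fully open); "grasp_force": force on a finger pad.
Only numpy, scipy, OpenCV 4.12 (cv2) and the standard library are available. Lean on these libraries where they do the work, as an engineer would, in place of code of your own. Each camera call takes 0.05 s, during which the arm holds its last target. There are 200 camera calls.

## Task

Lift the sieve with its mixed nuts and washers by its handle, carry it level over the blue catch box without dropping anything, and lower it until you feel it bear on the two rails. Keeping hold and letting it ride on the rails, shake it side to side between the end bumpers, neither pressing nor knocking hard, until every small nut has dropped into the box; then put the sieve back flat in its black tray with all the large washers still in it, leaving the other things on the bench alone.

Things in the scene. Friction and masses are not known exactly. Their poses are not given: they have to be found in the camera images.
- sieve: Loose sheet-steel hand sieve, 0.48 kg empty (+-15%), 188 x 156 mm, 99 mm high over its handle. Origin: centre of its underside; z up, x along the handle bar. Two white plastic runners (12 mm wide, centred at x = +-88 mm, y +-78 mm, z 0 to 8 mm) carry it. Walls 3 mm thick stand at x, y = +-78 mm up to z = 44 mm. Reads None while held.
- floor (a point): Centre of the upper face of the sieve's perforated floor, 11 mm above its origin (sheet 3 mm thick, 150 x 150 mm inside). Square holes 17 mm wide at 31 mm pitch, five columns at y = 0, +-31, +-62 mm (five holes at x = 0, +-31, +-62, but the columns at y = +-31 have four, at x = +-15.5, +-46.5); 14 mm of plain sheet between.
- handle (a point): Centre of the sieve's black handle bar, 90 mm above its origin: a fixed bridge along the sieve's x, 110 mm long, 16 mm wide (y), 18 mm tall, with 70 mm of clear space below and nothing beside it; the sieve balances here.
- tray: Shallow black plastic tray, fixed to the bench, the sieve's place at the start and end: outside 222 x 196 mm (x, y), rim 16 mm high and 3 mm thick, floor 4 mm thick. Origin: centre of its underside. The sieve stands centred in it, x along the tray's x, runners on the tray floor.
- stand: Sieving stand, fixed to the bench: a blue catch box (200 x 250 x 52 mm high in x, y, z, walls and floor 4 mm) under two level steel rails along y, on four posts. Origin: centre of its underside; z up. The sieve rides on the rails with its x along the stand's x. More than 30 N between sieve and stand damages it.
- rails (a point): Midway between the two rails, 85 mm above the stand's origin: the LOWEST setting. Rail height is set by clamps and not measured: the tops are 0 to 24 mm above this point. Flat from |x| = 80 to 102 mm, 284 mm long, a 10 mm lip outside, so 8 mm of play in x each side of the runners. Rubber mounts under the rails give 1 mm per 5 N, 9 mm at most.
- stop_left (a point): In the middle of the stand's +y cross bar at its innermost setting, 100 mm from the stand's centre line. Each bar is clamped over the rails and carries two rubber bumpers; where is not measured: the centred sieve can slide 12 to 36 mm before it touches. Bumpers give 1 mm per 4 N for 8 mm, then solid. Bars end 26 mm above the rails, their screws 38 mm.
- stop_right (a point): The same for the -y cross bar, set independently of the other: again 12 to 36 mm of free slide for the centred sieve.
- nut0: Small steel hex nut, 13 mm across flats, 15 mm across corners, 10 mm tall, 10 g; origin: centre of its underside. Lies loose on plain sheet in the sieve at the start, and falls through a hole when it slides over one. Friction on the sheet about 0.25 (+-20%): it slides only when the sieve is shaken at well over 3 m/s2.
- nut1: Small steel hex nut, 13 mm across flats, 15 mm across corners, 10 mm tall, 10 g; origin: centre of its underside. Lies loose on plain sheet in the sieve at the start, and falls through a hole when it slides over one. Friction on the sheet about 0.25 (+-20%): it slides only when the sieve is shaken at well over 3 m/s2.
- nut2: Small steel hex nut, 13 mm across flats, 15 mm across corners, 10 mm tall, 10 g; origin: centre of its underside. Lies loose on plain sheet in the sieve at the start, and falls through a hole when it slides over one. Friction on the sheet about 0.25 (+-20%): it slides only when the sieve is shaken at well over 3 m/s2.
- nut3: Small steel hex nut, 13 mm across flats, 15 mm across corners, 10 mm tall, 10 g; origin: centre of its underside. Lies loose on plain sheet in the sieve at the start, and falls through a hole when it slides over one. Friction on the sheet about 0.25 (+-20%): it slides only when the sieve is shaken at well over 3 m/s2.
- nut4: Small steel hex nut, 13 mm across flats, 15 mm across corners, 10 mm tall, 10 g; origin: centre of its underside. Lies loose on plain sheet in the sieve at the start, and falls through a hole when it slides over one. Friction on the sheet about 0.25 (+-20%): it slides only when the sieve is shaken at well over 3 m/s2.
- nut5: Small steel hex nut, 13 mm across flats, 15 mm across corners, 10 mm tall, 10 g; origin: centre of its underside. Lies loose on plain sheet in the sieve at the start, and falls through a hole when it slides over one. Friction on the sheet about 0.25 (+-20%): it slides only when the sieve is shaken at well over 3 m/s2.
- washer0: Large flat steel washer, 36 mm outside, 18 mm hole, 5 mm thick, 32 g; origin: centre of its underside. Lies loose in the sieve; too large for the holes.
- washer1: Large flat steel washer, 36 mm outside, 18 mm hole, 5 mm thick, 32 g; origin: centre of its underside. Lies loose in the sieve; too large for the holes.
- washer2: Large flat steel washer, 36 mm outside, 18 mm hole, 5 mm thick, 32 g; origin: centre of its underside. Lies loose in the sieve; too large for the holes.
- tape: Yellow tape dispenser, 140 x 55 x 75 mm; bystander; origin: centre of its underside.
- screwdriver: Screwdriver with red handle, 160 mm; bystander; lies on the bench.
- pliers: Pliers with red grips, 140 mm long; bystander; lies on the bench; origin at the pivot.
- spool: Solder spool, 54 mm wide, 40 mm tall; bystander; origin: centre of its underside.
Mind the look-alikes: they are no part of the job. What is shaped like the washer2 but turquoise is not meant.

How it is judged:
By the outcome, as a careful person would: the job done as asked, in the order asked, and still so for the second after the job is handed in, with the robot touching nothing.
It also fails if it takes over 72 s, if anything falls off the work surface, if the arm or the gripper's body presses on something with over 40 N, if the wrist force passes 120 N, or if a joint passes its speed limit or range.

## Working session

There is one attempt and no reset: what is moved stays moved. The work goes in short steps, Python scripts to look and compute and a shell command to move; the robot and the scene stay as the last step left them, time stands still between calls to the robot, and variables do not carry over. Pictures are saved under pics/ and viewed, at most 10 in all, crops included, and the job is handed in when it is done.

```bash
ls; mkdir -p pics; python3 - <<'E'
from workcell import r
import cv2,numpy as np
s=r.sense();print({k:np.round(v,3).tolist() for k,v in s.items()})
for n in ("top","side"):
    cv2.imwrite(f"pics/{n}0.png",r.grab_frame(n));m=r.camera_model(n);print(n,m["fx"],m["fy"],m["cx"],m["cy"],np.round(m["world_from_camera"],3).tolist())
m=r.camera_model("wrist");print(m["fx"],np.round(m["tool_from_camera"],3).tolist())
E
```

```text
pics
{'time_s': 0.0, 'joint_pos': [-1.027, 0.502, -0.427, 1.551, 0.221, 1.138, -0.21], 'joint_velocities': [0.0, -0.001, -0.002, 0.001, 0.002, 0.002, 0.0], 'joint_torque': [0.0, -56.66, -5.816, -27.911, -0.069, 0.031, 0.0], 'tool_pos': [0.18, 0.624, 0.204], 'eef_rot': [-3.14, -0.0, 2.861], 'wrist_force': [0.769, -0.4, 0.644], 'moment': [-0.004, -0.002, 0.0], 'grasp_force': 0.0, 'grip_width': 1.0}
top 404.39965617063683 404.39965617063683 316.66209924545285 199.4630207614187 [[-0.08, -0.976, 0.205, 0.352], [-0.997, 0.079, -0.013, 0.008], [-0.003, -0.205, -0.979, 0.989], [0.0, 0.0, 0.0, 1.0]]
side 442.37113901609433 442.37113901609433 320.53375464258056 196.57415351186847 [[0.989, -0.088, 0.12, 0.414], [-0.148, -0.538, 0.83, -0.912], [-0.009, -0.838, -0.545, 0.689], [0.0, 0.0, 0.0, 1.0]]
319.7291196522273 [[-0.001, -0.961, -0.278, 0.074], [1.0, -0.0, -0.001, -0.001], [0.001, -0.278, 0.961, -0.18], [0.0, 0.0, 0.0, 1.0]]
```

View pics/top0.png

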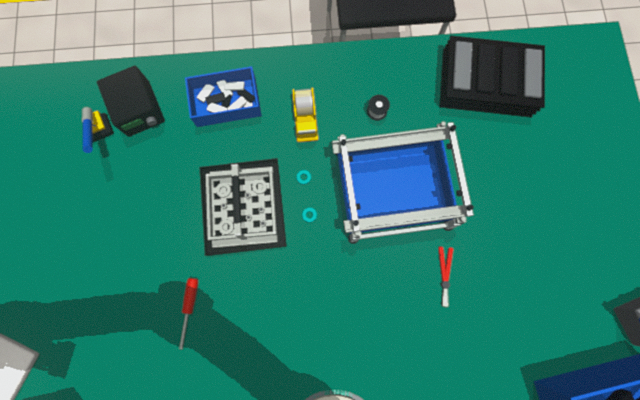

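View pics/side0.png

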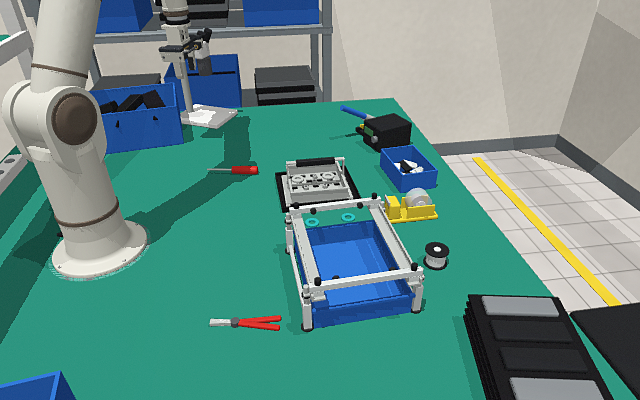

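The top view shows the sieve in its tray at about (242,205), the stand at (400,182), and turquoise rings on the bench at (304,177) and (309,214), which are look-alikes. In the side view the sieve is at (318,183) and the stand at (350,260).

```bash
python3 - <<'E'
import cv2
t=cv2.imread("pics/top0.png")[115:260,195:480];cv2.imwrite("pics/topc.png",cv2.resize(t,None,fx=2.8,fy=2.8,interpolation=cv2.INTER_CUBIC))
t=cv2.imread("pics/side0.png")[145:340,270:440];cv2.imwrite("pics/sidec.png",cv2.resize(t,None,fx=3,fy=3,interpolation=cv2.INTER_CUBIC))
E
```

```text
(no output)
```

View pics/topc.png

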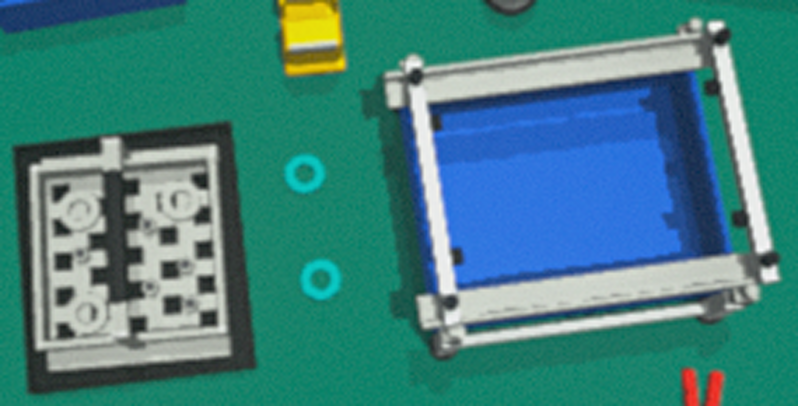

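View pics/sidec.png

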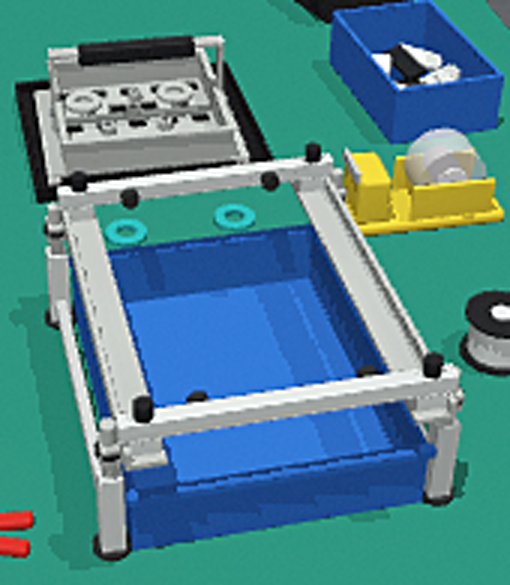

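The top crop shows the handle bar from (113,170) to (118,302) and the tray corners at (14,147), (231,123), (255,366) and (28,392). Bar screws are at (414,76), (449,302), (721,35) and (768,259). The same handle ends and screws can be seen in the side crop. The washers in the sieve are steel grey. The turquoise rings at (304,174) and (320,279) lie on the bench and aren't part of the job.

```bash
cat >h.py <<'E'
from workcell import r
import numpy as np,cv2
def ray(n,u,v):
    m=r.camera_model(n);T=np.array(m["world_from_camera"])
    return T[:3,3],T[:3,:3]@np.array([(u-m["cx"])/m["fx"],(v-m["cy"])/m["fy"],1])
def tri(*rs):
    A=np.zeros((3,3));b=np.zeros(3)
    for o,d in rs:
        d=d/np.linalg.norm(d);P=np.eye(3)-np.outer(d,d);A+=P;b+=P@o
    p=np.linalg.solve(A,b);e=max(np.linalg.norm(np.cross(p-o,d/np.linalg.norm(d))) for o,d in rs);return p,e
def atz(n,u,v,z):
    o,d=ray(n,u,v);return o+d*(z-o[2])/d[2]
def proj(n,p):
    m=r.camera_model(n);q=np.linalg.inv(m["world_from_camera"])@np.append(p,1);return [m["fx"]*q[0]/q[2]+m["cx"],m["fy"]*q[1]/q[2]+m["cy"]]
T=lambda u,v:("top",195+u/2.8,115+v/2.8)
S=lambda u,v:("side",270+u/3,145+v/3)
E
python3 - <<'E'
from h import *
np.set_printoptions(precision=4,suppress=True)
for n,t,s in [("h-x",(118,302),(80,52)),("h+x",(113,170),(194,46)),("+x+y",(414,76),(314,153)),("-x+y",(449,302),(79,181)),("+x-y",(721,35),(433,365)),("-x-y",(768,259),(143,408)),
 ("b+x+y",(436,122),(270,181)),("b-x+y",(457,256),(130,198)),("b+x-y",(712,88),(367,372)),("b-x-y",(740,217),(197,397))]:
    print(n,*tri(ray(*T(*t)),ray(*S(*s))))
for u,v in [(14,147),(231,123),(255,366),(28,392)]: print("tray",atz(*T(u,v),0.016))
for u,v in [(15,85),(210,68),(265,160),(40,200)]: print("trayS",atz(*S(u,v),0.016))
E
```

```text
h-x [0.5026 0.1776 0.0936] 0.0018649745731655182
h+x [0.6119 0.1779 0.0902] 0.0007077762625276172
+x+y [ 0.6612 -0.0731  0.125 ] 0.0013405045673016824
-x+y [ 0.4764 -0.0828  0.1256] 0.0014344368205244469
+x-y [ 0.674  -0.3231  0.127 ] 0.00025680542180068426
-x-y [ 0.4896 -0.3321  0.1268] 0.0011148193119702116
b+x+y [ 0.6241 -0.0882  0.1132] 0.0004788794792905805
b-x+y [ 0.5138 -0.094   0.1135] 0.00119946797453409
b+x-y [ 0.6343 -0.313   0.1174] 0.0013743291364388696
b-x-y [ 0.5255 -0.3188  0.1181] 0.000547815831827844
tray [0.6609 0.2794 0.016 ]
tray [0.6676 0.0846 0.016 ]
tray [0.4487 0.0771 0.016 ]
tray [0.4421 0.2719 0.016 ]
trayS [0.4441 0.2617 0.016 ]
trayS [0.6452 0.2639 0.016 ]
trayS [0.6633 0.0856 0.016 ]
trayS [0.4531 0.0547 0.016 ]
```

```bash
cat >>h.py <<'E'
from scipy.spatial.transform import Rotation as Ro
def delta(p,yaw):
    s=r.sense();R=Ro.from_euler('xyz',s["eef_rot"]);t=Ro.from_euler('xyz',[np.pi,0,np.pi+np.radians(yaw)])
    print("shift mm",np.round(R.inv().apply(np.array(p)-s["tool_pos"])*1000,1),"turn deg",np.round(np.degrees((R.inv()*t).as_rotvec()),2))
    print("t",s["time_s"],"pos",np.round(s["tool_pos"],4),"rot",np.round(np.degrees(s["eef_rot"]),2),"F",np.round(s["wrist_force"],1),"M",np.round(s["moment"],2),s["grip_width"],s["grasp_force"])
E
python3 -m creep '[[0,0,0,0,0,-5.7,1],[0,0,0,0,0,-5.7,1],[0,0,0,0,0,-5.6,1],[-23,-28,0,0,0,0,1],[-23,-28,0,0,0,0,1],[-23,-28,0,0,0,0,1],[-23,-28,0,0,0,0,1],[-23,-28,0,0,0,0,1],[-23,-28,0,0,0,0,1],[-23,-28,0,0,0,0,1]]' 50
python3 -c "
from h import *
delta([.557,.178,.2],1)"
```

```text
time_s: 0.93
tool_pos: [0.3449, 0.4293, 0.2047]
eef_rot: [-3.141, -0.0, -3.126]
wrist_force: [0.5, -0.1, 0.4]
grip_width: 1.002
grasp_force: 0.0
shift mm [-208.1 -254.7    4.7] turn deg [-0.03 -0.03 -0.09]
t 0.9333 pos [0.3449 0.4293 0.2047] rot [-1.7997e+02 -3.0000e-02 -1.7909e+02] F [ 0.5 -0.1  0.4] M [-0.   -0.01 -0.02] 1.0018330550855399 0.0
```

```bash
python3 -m creep '[[-24,-29,0,0,0,0,1],[-24,-29,0,0,0,0,1],[-24,-29,0,0,0,0,1],[-24,-29,0,0,0,0,1],[-24,-29,0,0,0,0,1],[-24,-29,0,0,0,0,1],[-24,-29,0,0,0,0,1],[-20,-24,5,0,0,0,1],[0,0,0,0,0,0,1],[0,0,0,0,0,0,1]]' >/dev/null
python3 - <<'E'
from h import *
delta([.557,.178,.2],1)
f=r.grab_frame("wrist");cv2.imwrite("pics/w1.png",f)
E
```

```text
shift mm [-20.2 -26.6  -1. ] turn deg [-0.06 -0.09 -0.38]
t 1.7667 pos [0.5365 0.2044 0.199 ] rot [-1.7994e+02 -9.0000e-02 -1.7938e+02] F [0.3 0.2 0. ] M [ 0.1   0.03 -0.01] 1.001053701596182 0.0
```

View pics/w1.png

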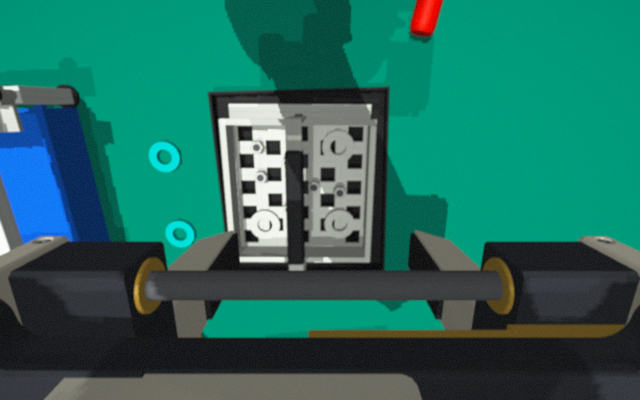

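The wrist view shows the handle bar from about (295,137) to (296,265), and the tray's far corners at (210,93) and (388,88). The sieve holds three grey washers at (340,145), (265,222) and (341,222), with nuts among them.

```bash
python3 - <<'E'
import cv2
t=cv2.imread("pics/w1.png")[80:280,200:400];cv2.imwrite("pics/w1c.png",cv2.resize(t,None,fx=3,fy=3,interpolation=cv2.INTER_CUBIC))
E
```

```text
(no output)
```

View pics/w1c.png

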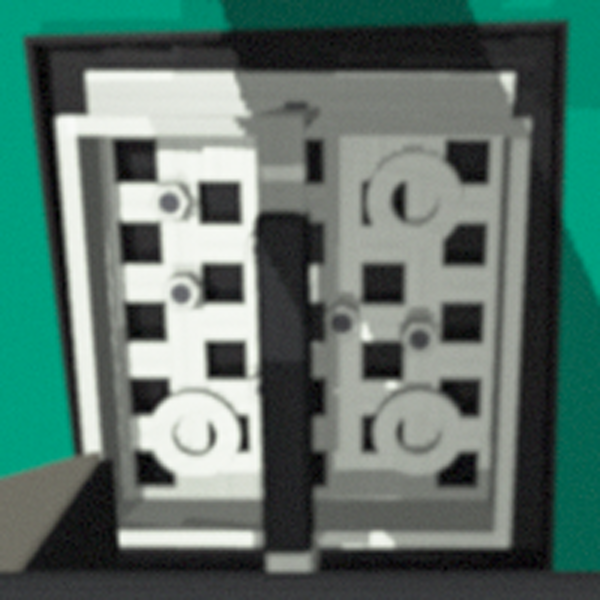

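The enlarged crop shows the top of the bar from (282,213) to (288,550), the -x runner's outer edge from (86,70) to (515,72), and the tray's far edge from (27,40) to (567,25). Four nuts can be seen at (170,202), (183,292), (343,322) and (418,338). Two more are hidden under the handle.

```bash
python3 - <<'E'
from h import *
np.set_printoptions(precision=4,suppress=True)
s=r.sense();m=r.camera_model("wrist");Tt=np.eye(4);Tt[:3,:3]=Ro.from_euler('xyz',s["eef_rot"]).as_matrix();Tt[:3,3]=s["tool_pos"];W=Tt@np.array(m["tool_from_camera"])
def w(u,v,z):
    d=W[:3,:3]@np.array([(200+u/3-m["cx"])/m["fx"],(80+v/3-m["cy"])/m["fy"],1]);o=W[:3,3];return o+d*(z-o[2])/d[2]
def yaw(a,b): return np.degrees(np.arctan2((b-a)[1],(b-a)[0]))
a,b=w(282,213,.103),w(288,550,.103);print("handle",a,b,(a+b)/2,yaw(a,b))
a,b=w(86,70,.012),w(515,72,.012);print("runner",a,b,yaw(a,b)-90)
a,b=w(27,40,.016),w(567,25,.016);print("tray -x edge",a,b,yaw(a,b)-90)
a,b=w(567,25,.016),w(551,560,.016);print("tray +y edge",a,b,yaw(a,b))
# height of handle from wrist + top
def wr(u,v): return W[:3,3],W[:3,:3]@np.array([(200+u/3-m["cx"])/m["fx"],(80+v/3-m["cy"])/m["fy"],1])
print(tri(wr(282,213),ray(*T(118,302))),tri(wr(288,550),ray(*T(113,170))))
E
```

```text
handle [0.4995 0.1791 0.103 ] [0.6071 0.1797 0.103 ] [0.5533 0.1794 0.103 ] 0.33858592910619145
runner [0.4606 0.0993 0.012 ] [0.4591 0.2572 0.012 ] 0.521960616121973
tray -x edge [0.4505 0.0798 0.016 ] [0.4427 0.2744 0.016 ] 2.287654253224005
tray +y edge [0.4427 0.2744 0.016 ] [0.6561 0.2827 0.016 ] 2.2094771424466155
(array([0.5012, 0.178 , 0.0909]), np.float64(4.435167592464672e-05)) (array([0.6112, 0.1781, 0.0931]), np.float64(0.0011830601415136527))
```

```bash
python3 -m creep '[[-9,-13,0,0,0,0,1],[-9.5,-12.5,20,0,0,0.2,1],[0,0,24,0,0,0,1],[0,0,20,0,0,0,1],[0,0,0,0,0,0,1],[0,0,0,0,0,0,1]]' >/dev/null
python3 - <<'E'
from h import *
delta([.555,.179,.075],.4)
E
```

```text
shift mm [-2.4 -4.6 60.3] turn deg [ 0.01 -0.18  0.48]
t 2.3167 pos [0.5527 0.1836 0.1353] rot [ 179.99   -0.18 -179.12] F [0.7 0.6 0.2] M [ 0.02 -0.04 -0.01] 0.9985004002619525 0.0
```

```bash
python3 -m creep '[[-1.5,-4,15,0,0,0.4,1],[0,0,20,0,0,0,1],[0,0,15,0,0,0,1],[0,0,10,0,0,0,1],[0,0,0,0,0,0,1],[0,0,0,0,0,0,1]]' >/dev/null
python3 - <<'E'
from h import *
delta([.555,.179,.075],.4)
E
```

```text
shift mm [1.4 0.  1.9] turn deg [ 0.03  0.03 -0.02]
t 2.8167 pos [0.5564 0.179  0.0769] rot [ 1.7997e+02  3.0000e-02 -1.7962e+02] F [0.2 0.2 1. ] M [ 0.01 -0.01 -0.01] 1.0018681897937738 0.0
```

Good. Closing on the bar.

```bash
python3 -m creep '[[0,0,2,0,0,0,0.6],[0,0,0,0,0,0,0.3],[0,0,0,0,0,0,0],[0,0,0,0,0,0,0],[0,0,0,0,0,0,0],[0,0,0,0,0,0,0],[0,0,0,0,0,0,0],[0,0,0,0,0,0,0]]' 55
python3 - <<'E'
from h import *
delta([.555,.179,.075],.4)
E
```

```text
time_s: 3.48
tool_pos: [0.5562, 0.178, 0.074]
eef_rot: [3.142, -0.0, -3.136]
wrist_force: [0.4, -0.3, 0.9]
grip_width: 0.47
grasp_force: 0.0
shift mm [ 1.2  1.  -1. ] turn deg [ 0.   -0.   -0.09]
t 3.4833 pos [0.5562 0.178  0.074 ] rot [ 180.     -0.   -179.69] F [ 0.4 -0.3  0.9] M [ 0.01 -0.02  0.01] 0.470053797127157 0.0
```

```bash
python3 -m creep '[[0,0,0,0,0,0,0],[0,0,0,0,0,0,0],[0,0,0,0,0,0,0],[0,0,0,0,0,0,0],[0,0,0,0,0,0,0],[0,0,0,0,0,0,0],[0,0,0,0,0,0,0],[0,0,0,0,0,0,0]]' 55
python3 -m creep '[[0,0,0,0,0,0,0]]'
```

```text
time_s: 4.15
tool_pos: [0.5562, 0.1776, 0.074]
eef_rot: [-3.141, -0.0, -3.136]
wrist_force: [-0.2, -1.7, 1.5]
grip_width: 0.161
grasp_force: 55.0
time_s: 4.23
tool_pos: [0.5562, 0.1776, 0.074]
eef_rot: [-3.141, -0.0, -3.136]
wrist_force: [0.0, -2.1, 1.0]
grip_width: 0.166
grasp_force: 55.0
```

```bash
python3 -m creep '[[0,0,-2,0,0,0,0],[0,0,-5,0,0,0,0],[0,0,-9,0,0,0,0],[0,0,-14,0,0,0,0],[0,0,-19,0,0,0,0],[0,0,-23,0,0,0,0],[0,0,-26,0,0,0,0],[0,0,-26,0,0,0,0],[0,0,-22,0,0,0,0],[0,0,-17,0,0,0,0]]' 55
python3 -m creep '[[0,0,-12,0,0,0,0],[0,0,-7,0,0,0,0],[0,0,-3,0,0,0,0],[0,0,0,0,0,0,0],[0,0,0,0,0,0,0]]' >/dev/null
python3 - <<'E'
from h import *
delta([.5744,-.203,.26],2.9)
E
```

```text
time_s: 5.07
tool_pos: [0.5565, 0.1786, 0.2398]
eef_rot: [3.141, 0.002, -3.135]
wrist_force: [0.0, -0.1, -5.9]
grip_width: 0.164
grasp_force: 55.0
shift mm [ -16.7 -380.8   -2. ] turn deg [-0.03 -0.11 -2.59]
t 5.4833 pos [0.5556 0.1777 0.2579] rot [-1.7997e+02 -1.1000e-01 -1.7969e+02] F [-0.3 -0.8 -5.4] M [0.01 0.03 0.02] 0.16033620599812204 54.998077154159546
```

```bash
python3 -m creep '[[0,-3,0,0,0,0,0],[-1,-8,0,0,0,0,0],[-1,-13,0,0,0,0,0],[-1,-18,0,0,0,0,0],[-1,-22,0,0,0,0,0],[-1,-26,0,0,0,0,0],[-1,-28,0,0,0,0,0],[-1,-29,0,0,0,0,0],[-1,-29,0,0,0,0,0],[-1,-29,0,0,0,0,0]]'
python3 -m creep '[[-1,-29,0,0,0,0,0],[-1,-29,0,0,0,0,0],[-1,-28,0,0,0,0,0],[-1,-26,0,0,0,-0.4,0],[-1,-22,0,0,0,-0.6,0],[0,-18,0,0,0,-0.6,0],[0,-13,0,0,0,-0.6,0],[0,-7,0,0,0,-0.4,0],[0,-3,0,0,0,0,0],[0,0,0,0,0,0,0]]'
python3 - <<'E'
from h import *
delta([.575,-.203,.26],2.9)
f=r.grab_frame("top");g=r.grab_frame("side")
cv2.imwrite("pics/t2.png",np.hstack([cv2.resize(f[90:270,320:490],None,fx=2.3,fy=2.3,interpolation=cv2.INTER_CUBIC),cv2.resize(g[130:310,260:430],None,fx=2.3,fy=2.3,interpolation=cv2.INTER_CUBIC)]))
E
```

```text
time_s: 6.32
tool_pos: [0.5657, -0.0303, 0.2587]
eef_rot: [-3.141, -0.001, -3.138]
wrist_force: [0.7, -0.4, -5.7]
grip_width: 0.163
grasp_force: 55.0
time_s: 7.15
tool_pos: [0.573, -0.203, 0.2587]
eef_rot: [3.142, -0.001, -3.093]
wrist_force: [0.1, 1.7, -4.8]
grip_width: 0.163
grasp_force: 55.0
shift mm [-2.  -0.1 -1.4] turn deg [ 0.   -0.04 -0.09]
t 7.15 pos [ 0.573  -0.203   0.2587] rot [ 1.8000e+02 -4.0000e-02 -1.7719e+02] F [ 0.1  1.7 -4.8] M [ 0.02 -0.02  0.02] 0.16345170739667367 54.9980503320694
```

View pics/t2.png

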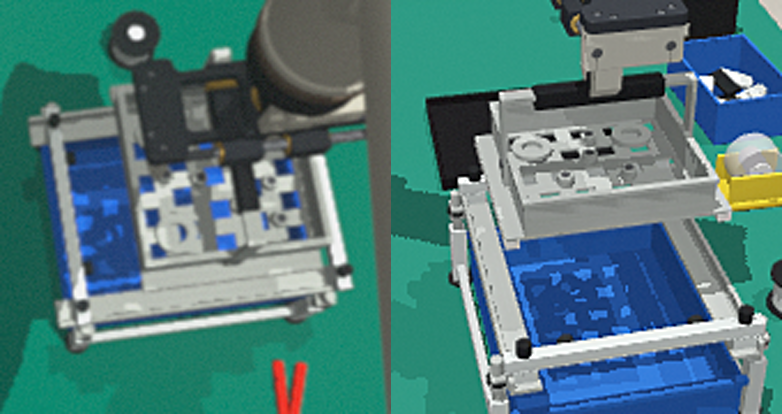

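The sieve hangs level over the stand and inside both cross bars: in the top crop it spans columns 120–325, between bars at 60 and 335. The nuts and washers are still in it. Now lowering.

```bash
python3 -m creep '[[-1,0,3,0,0,0,0],[-1,0,8,0,0,0,0],[0,0,13,0,0,0,0],[0,0,16,0,0,0,0],[0,0,13,0,0,0,0],[0,0,9,0,0,0,0],[0,0,5,0,0,0,0],[0,0,1,0,0,0,0],[0,0,0,0,0,0,0]]'
for i in 1; do python3 -m creep '[[0,0,2,0,0,0,0],[0,0,2,0,0,0,0],[0,0,2,0,0,0,0],[0,0,0,0,0,0,0]]'; done
```

```text
time_s: 8.0
tool_pos: [0.5757, -0.2015, 0.1909]
eef_rot: [3.141, -0.0, -3.09]
wrist_force: [-0.4, 0.1, -4.8]
grip_width: 0.165
grasp_force: 55.0
time_s: 8.33
tool_pos: [0.5754, -0.2018, 0.1849]
eef_rot: [3.142, -0.0, -3.091]
wrist_force: [-0.3, -0.3, -6.0]
grip_width: 0.162
grasp_force: 55.0
```

```bash
python3 -m creep '[[0,0,2,0,0,0,0],[0,0,2,0,0,0,0],[0,0,2,0,0,0,0],[0,0,0,0,0,0,0]]'|grep -E "tool_pos|wrist"
python3 -m creep '[[0,0,2,0,0,0,0],[0,0,1,0,0,0,0],[0,0,0,0,0,0,0]]'|grep -E "tool_pos|wrist"
python3 -m creep '[[0,0,1.5,0,0,0,0],[0,0,1,0,0,0,0],[0,0,0,0,0,0,0]]'|grep -E "tool_pos|wrist"

```

```text
tool_pos: [0.5752, -0.2017, 0.1784]
wrist_force: [0.4, -0.2, -6.0]
tool_pos: [0.5753, -0.2017, 0.1756]
wrist_force: [-1.1, 0.9, -6.0]
tool_pos: [0.5754, -0.2018, 0.1732]
wrist_force: [0.4, -0.9, -5.4]
```

```bash
python3 -m creep '[[0,0,1.5,0,0,0,0],[0,0,1,0,0,0,0],[0,0,0,0,0,0,0]]'|grep -E "tool_pos|wrist"

```

```text
tool_pos: [0.5754, -0.2017, 0.1707]
wrist_force: [0.4, -0.3, -5.9]
```

```bash
python3 -m creep '[[0,0,1.5,0,0,0,0],[0,0,1,0,0,0,0],[0,0,0,0,0,0,0]]'|grep -E "tool_pos|wrist"

```

```text
tool_pos: [0.5754, -0.2017, 0.1682]
wrist_force: [-0.2, 0.9, -4.8]
```

```bash
python3 -m creep '[[0,0,1.5,0,0,0,0],[0,0,1,0,0,0,0],[0,0,0,0,0,0,0]]'|grep -E "tool_pos|wrist"

```

```text
tool_pos: [0.5757, -0.2018, 0.166]
wrist_force: [-0.2, -0.4, -3.0]
```

```bash
python3 -m creep '[[0,0,1,0,0,0,0],[0,0,1,0,0,0,0],[0,0,0,0,0,0,0]]'|grep -E "tool_pos|wrist"

```

```text
tool_pos: [0.5758, -0.2018, 0.1648]
wrist_force: [-3.4, 0.7, 2.4]
```

```bash
python3 -c "
from h import *
delta([.575,-.203,.166],2.9)"
python3 -m creep '[[0,0,-1,0,0,0,0],[0,0,0,0,0,0,0]]'|grep -E "tool_pos|wrist"
python3 -c "
from h import *
delta([.575,-.203,.166],2.9)"
g=1; python3 - <<'E'
from h import *
f=r.grab_frame("top");g=r.grab_frame("side")
cv2.imwrite("pics/t3.png",np.hstack([cv2.resize(f[115:245,320:480],None,fx=2.5,fy=2.5,interpolation=cv2.INTER_CUBIC)[:325],cv2.resize(g[180:310,275:435],None,fx=2.5,fy=2.5,interpolation=cv2.INTER_CUBIC)[:325]]))
E
```

```text
shift mm [ 0.8 -1.1 -1.2] turn deg [-0.01  0.03  0.01]
t 10.1667 pos [ 0.5758 -0.2018  0.1648] rot [-1.7999e+02  3.0000e-02 -1.7709e+02] F [-3.4  0.7  2.4] M [ 0.2   0.61 -0.01] 0.16720523164199988 55.000702142715454
tool_pos: [0.5758, -0.2019, 0.1654]
wrist_force: [-0.8, 0.7, -0.2]
shift mm [ 0.9 -1.  -0.6] turn deg [-0.02  0.04  0.01]
t 10.3333 pos [ 0.5758 -0.2019  0.1654] rot [-1.7998e+02  4.0000e-02 -1.7709e+02] F [-0.8  0.7 -0.2] M [0.05 0.21 0.  ] 0.16607058807797437 54.99984920024872
```

View pics/t3.png

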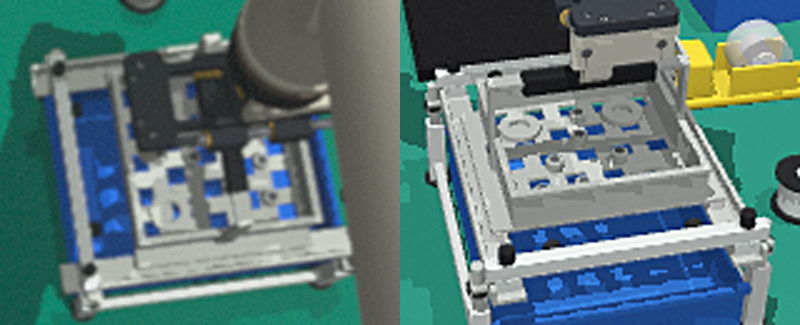

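```bash
python3 - <<'E'
from h import *
for x,y in [(.575,-.122),(.575,-.281)]: 
    u,v=proj("top",[x,y,.139]);print((u-320)*2.5,(v-115)*2.5)
for x,y in [(.655,-.202),(.495,-.202)]:
    u,v=proj("top",[x,y,.139]);print((u-320)*2.5,(v-115)*2.5)
E
for k in 1 2; do python3 -m creep '[[-2,0,0,0,0,0,0],[0,0,0,0,0,0,0]]'|grep -E "tool_pos|wrist"; done
```

```text
123.26532811227565 150.23848275478045
304.67253171190777 136.0472566048798
203.39361901111985 56.37721460104473
226.3280751857168 233.08776452925935
tool_pos: [0.5779, -0.2019, 0.1651]
wrist_force: [-1.6, 0.8, 1.4]
tool_pos: [0.5799, -0.2018, 0.1651]
wrist_force: [-1.2, 0.2, 1.5]
```

```bash
python3 -m creep '[[2,0,0,0,0,0,0],[2,0,0,0,0,0,0],[0,0,0,0,0,0,0]]'|grep -E "tool_pos|wrist"; for k in 1 2; do python3 -m creep '[[2,0,0,0,0,0,0],[0,0,0,0,0,0,0]]'|grep -E "tool_pos|wrist"; done
```

```text
tool_pos: [0.5759, -0.2017, 0.1652]
wrist_force: [1.9, 0.8, -0.6]
tool_pos: [0.5736, -0.2018, 0.1652]
wrist_force: [1.5, 0.8, 1.0]
tool_pos: [0.5714, -0.202, 0.1651]
wrist_force: [0.5, -0.1, 0.5]
```

```bash
python3 -m creep '[[-2,0,0,0,0,0,0],[-2,0,-0.3,0,0,0,0],[0,10,0,0,0,0,0],[0,-20,0,0,0,0,0],[0,20,0,0,0,0,0],[0,-20,0,0,0,0,0],[0,20,0,0,0,0,0],[0,-20,0,0,0,0,0],[0,20,0,0,0,0,0]]'|grep -E "tool_pos|wrist|time"; python3 -m creep '[[0,-20,0,0,0,0,0]]'|grep -E "tool_pos|wrist"; python3 -m creep '[[0,10,0,0,0,0,0],[0,0,0,0,0,0,0],[0,0,0,0,0,0,0]]'|grep -E "tool_pos|wrist"
```

```text
time_s: 12.1
tool_pos: [0.5749, -0.1989, 0.1654]
wrist_force: [-0.3, -6.0, -0.2]
tool_pos: [0.577, -0.2023, 0.1651]
wrist_force: [-0.2, 6.3, 1.1]
tool_pos: [0.5757, -0.2007, 0.1652]
wrist_force: [-0.3, 0.5, 0.9]
```

```bash
python3 -m creep '[[0,16,0,0,0,0,0],[0,-16,0,0,0,0,0],[0,-16,0,0,0,0,0],[0,16,0,0,0,0,0],[0,16,0,0,0,0,0],[0,-16,0,0,0,0,0],[0,-16,0,0,0,0,0],[0,16,0,0,0,0,0],[0,16,0,0,0,0,0]]'|grep -E "tool_pos|wrist|time"; python3 -m creep '[[0,-16,0,0,0,0,0]]'|grep -E "tool_pos|wrist";python3 -m creep '[[0,-16,0,0,0,0,0]]'|grep -E "tool_pos|wrist"; python3 -m creep '[[0,16,0,0,0,0,0],[0,16,0,0,0,0,0],[0,-16,0,0,0,0,0],[0,-16,0,0,0,0,0],[0,16,0,0,0,0,0],[0,16,0,0,0,0,0],[0,-16,0,0,0,0,0],[0,-16,0,0,0,0,0],[0,16,0,0,0,0,0],[0,0,0,0,0,0,0]]'|grep -E "tool_pos|wrist"; python3 - <<'E'
from h import *
f=r.grab_frame("top");g=r.grab_frame("side");w=r.grab_frame("wrist")
cv2.imwrite("pics/t4.png",np.vstack([np.hstack([cv2.resize(f[115:245,320:480],None,fx=2.5,fy=2.5,interpolation=cv2.INTER_CUBIC)[:325],cv2.resize(g[180:310,275:435],None,fx=2.5,fy=2.5,interpolation=cv2.INTER_CUBIC)[:325]]),cv2.resize(w[50:270,60:580],(640,271))[:, :].copy() if 0 else cv2.copyMakeBorder(w[60:330,:],0,0,0,160,cv2.BORDER_CONSTANT)]))
E
```

```text
time_s: 13.18
tool_pos: [0.5744, -0.189, 0.1652]
wrist_force: [-0.3, -0.7, 0.5]
tool_pos: [0.5764, -0.1924, 0.1651]
wrist_force: [-0.0, 5.1, -0.5]
tool_pos: [0.5773, -0.2131, 0.1653]
wrist_force: [1.2, 0.5, -0.9]
tool_pos: [0.5756, -0.2003, 0.1652]
wrist_force: [0.4, 0.2, 0.6]
```

View pics/t4.png

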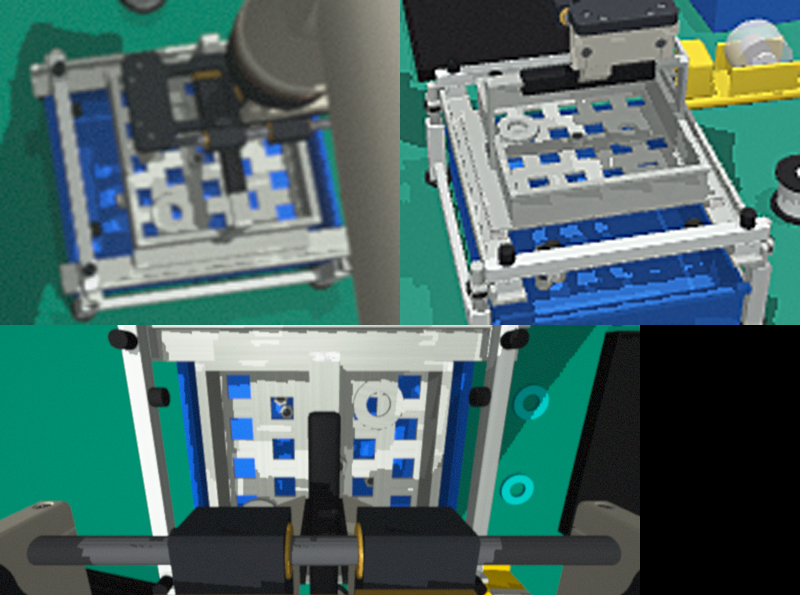

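The sieve rides between the bumpers, at (158,397) and (480,397) in the wrist view. Most of the nuts are gone from it. One shows at (282,405) in a hole and there may be one more near (370,480). I'll keep shaking, with small sideways shifts.

```bash
python3 -m creep '[[2,16,0,0,0,0,0],[2,-16,0,0,0,0,0],[-2,-16,0,0,0,0,0],[-2,16,0,0,0,0,0],[2,16,0,0,0,0,0],[2,-16,0,0,0,0,0],[-2,-16,0,0,0,0,0],[-2,16,0,0,0,0,0],[2,16,0,0,0,0,0],[2,-16,0,0,0,0,0]]'|grep -E "tool_pos|wrist|time"; 
python3 -m creep '[[-2,-16,0,0,0,0,0],[-2,16,0,0,0,0,0],[2,16,0,0,0,0,0],[2,-16,0,0,0,0,0],[-2,-16,0,0,0,0,0],[-2,16,0,0,0,0,0],[-2,14,0,0,0,0,0],[2,-28,0,0,0,0,0],[-2,28,0,0,0,0,0],[2,-28,0,0,0,0,0]]'|grep -E "tool_pos|wrist|time";
python3 -m creep '[[-2,28,0,0,0,0,0],[2,-28,0,0,0,0,0],[-2,28,0,0,0,0,0],[2,-28,0,0,0,0,0],[-2,28,0,0,0,0,0],[2,-28,0,0,0,0,0],[-2,28,0,0,0,0,0],[2,-28,0,0,0,0,0],[-2,28,0,0,0,0,0],[0,-14,0,0,0,0,0]]'|grep -E "tool_pos|wrist|time";
python3 -m creep '[[0,0,0,0,0,0,0],[0,0,0,0,0,0,0]]'|grep -E "tool_pos|wrist|time"; python3 - <<'E'
from h import *
delta([.5755,-.201,.1653],2.9)
for n in ("top","side","wrist"): cv2.imwrite(f"pics/{n}_a.png",r.grab_frame(n))
E
```

```text
time_s: 15.17
tool_pos: [0.5728, -0.1952, 0.1652]
wrist_force: [0.0, 5.3, -0.0]
time_s: 16.0
tool_pos: [0.5785, -0.2056, 0.1652]
wrist_force: [0.5, 6.5, -0.8]
time_s: 16.83
tool_pos: [0.5786, -0.1959, 0.1652]
wrist_force: [-0.3, 6.1, 0.4]
time_s: 17.0
tool_pos: [0.5781, -0.2035, 0.1654]
wrist_force: [1.9, -1.8, -0.4]
shift mm [2.4 2.7 0.1] turn deg [-0.08  0.05 -0.08]
t 17.0 pos [ 0.5781 -0.2035  0.1654] rot [-1.7992e+02  5.0000e-02 -1.7718e+02] F [ 1.9 -1.8 -0.4] M [-0.19 -0.15  0.03] 0.16332437555467877 55.002150535583496
```

```bash
python3 -m creep '[[4,18,0,0,0,0,0],[2,-18,0,0,0,0,0],[-2,-18,0,0,0,0,0],[-2,18,0,0,0,0,0],[2,18,0,0,0,0,0],[2,-18,0,0,0,0,0],[-2,-18,0,0,0,0,0],[-2,18,0,0,0,0,0],[2,18,0,0,0,0,0],[2,-18,0,0,0,0,0]]'|grep -E "tool_pos|wrist|time"; 
python3 -m creep '[[-2,-18,0,0,0,0,0],[-2,18,0,0,0,0,0],[2,18,0,0,0,0,0],[2,-18,0,0,0,0,0],[-2,-18,0,0,0,0,0],[-2,18,0,0,0,0,0],[2,18,0,0,0,0,0],[2,-18,0,0,0,0,0],[-2,-18,0,0,0,0,0],[-4,18,0,0,0,0,0]]'|grep -E "tool_pos|wrist|time";
python3 -m creep '[[0,18,0,0,0,0,0],[0,-36,0,0,0,0,0],[0,36,0,0,0,0,0],[0,-36,0,0,0,0,0],[0,36,0,0,0,0,0],[0,-36,0,0,0,0,0],[0,36,0,0,0,0,0],[0,-36,0,0,0,0,0],[0,36,0,0,0,0,0],[0,-18,0,0,0,0,0]]'|grep -E "tool_pos|wrist|time";
python3 -m creep '[[3,20,0,0,0,0,0],[-3,-20,0,0,0,0,0],[-3,-20,0,0,0,0,0],[3,20,0,0,0,0,0],[3,20,0,0,0,0,0],[-3,-20,0,0,0,0,0],[-3,-20,0,0,0,0,0],[3,20,0,0,0,0,0],[3,20,0,0,0,0,0],[-3,-20,0,0,0,0,0]]'|grep -E "tool_pos|wrist|time";
python3 -m creep '[[3,-20,0,0,0,0,0],[-3,20,0,0,0,0,0],[-3,20,0,0,0,0,0],[3,-20,0,0,0,0,0],[3,-20,0,0,0,0,0],[-3,20,0,0,0,0,0],[-3,20,0,0,0,0,0],[3,-20,0,0,0,0,0],[0,0,0,0,0,0,0],[0,0,0,0,0,0,0]]'|grep -E "tool_pos|wrist|time"; python3 - <<'E'
from h import *
delta([.5755,-.201,.1653],2.9)
for n in ("top","side","wrist"): cv2.imwrite(f"pics/{n}_b.png",r.grab_frame(n))
E
```

```text
time_s: 17.98
tool_pos: [0.5725, -0.192, 0.1651]
wrist_force: [0.7, 5.2, -0.7]
time_s: 18.82
tool_pos: [0.576, -0.2115, 0.1655]
wrist_force: [-0.3, -4.2, -0.5]
time_s: 19.65
tool_pos: [0.5779, -0.1922, 0.1651]
wrist_force: [1.0, 7.7, 0.0]
time_s: 20.48
tool_pos: [0.5771, -0.191, 0.165]
wrist_force: [-0.5, 6.2, 0.5]
time_s: 21.32
tool_pos: [0.5773, -0.2029, 0.1653]
wrist_force: [-0.5, -2.7, 1.2]
shift mm [1.7 2.  0. ] turn deg [-0.06 -0.01 -0.09]
t 21.3167 pos [ 0.5773 -0.2029  0.1653] rot [-1.7994e+02 -1.0000e-02 -1.7719e+02] F [-0.5 -2.7  1.2] M [-0.31  0.    0.  ] 0.16303785599535453 55.002692341804504
```

```bash
python3 -m creep '[[4,20,0,0,0,0,0],[2,-18,0,0,0,0,0],[-2,-18,0,0,0,0,0],[-2,18,0,0,0,0,0],[2,18,0,0,0,0,0],[2,-18,0,0,0,0,0],[-2,-18,0,0,0,0,0],[-2,18,0,0,0,0,0],[2,18,0,0,0,0,0],[0,-18,0,0,0,0,0]]'|grep -E "tool_pos|wrist|time"; 
python3 -m creep '[[-3,-20,0,0,0,0,0],[3,20,0,0,0,0,0],[3,20,0,0,0,0,0],[-3,-20,0,0,0,0,0],[-3,-20,0,0,0,0,0],[3,20,0,0,0,0,0],[3,20,0,0,0,0,0],[-3,-20,0,0,0,0,0],[-3,-20,0,0,0,0,0],[3,20,0,0,0,0,0]]'|grep -E "tool_pos|wrist|time";
python3 -m creep '[[-3,18,0,0,0,0,0],[0,-36,0,0,0,0,0],[0,36,0,0,0,0,0],[0,-36,0,0,0,0,0],[0,36,0,0,0,0,0],[0,-36,0,0,0,0,0],[0,36,0,0,0,0,0],[0,-36,0,0,0,0,0],[0,36,0,0,0,0,0],[0,-18,0,0,0,0,0]]'|grep -E "tool_pos|wrist|time";
python3 -m creep '[[3,20,0,0,0,0,0],[3,-20,0,0,0,0,0],[-3,-20,0,0,0,0,0],[-3,20,0,0,0,0,0],[3,20,0,0,0,0,0],[3,-20,0,0,0,0,0],[-3,-20,0,0,0,0,0],[-3,20,0,0,0,0,0],[0,0,0,0,0,0,0],[0,0,0,0,0,0,0]]'|grep -E "tool_pos|wrist|time"; python3 - <<'E'
from h import *
delta([.5755,-.201,.1653],2.9)
F={n:r.grab_frame(n) for n in ("top","side","wrist")}
for n in F: cv2.imwrite(f"pics/{n}_c.png",F[n])
c=lambda n,y0,y1,x0,x1,w,h:cv2.resize(F[n][y0:y1,x0:x1],(w,h),interpolation=cv2.INTER_CUBIC)
cv2.imwrite("pics/fin.png",np.vstack([np.hstack([c("wrist",80,260,180,480,460,276),c("top",125,225,360,470,304,276)]),np.hstack([c("side",205,285,300,420,480,320),c("side",270,320,300,420,320,320)])]))
E
```

```text
time_s: 22.3
tool_pos: [0.574, -0.1896, 0.1651]
wrist_force: [0.2, 5.2, 1.9]
time_s: 23.13
tool_pos: [0.5738, -0.2097, 0.1657]
wrist_force: [-0.2, -6.0, 0.7]
time_s: 23.97
tool_pos: [0.5769, -0.1898, 0.1651]
wrist_force: [0.3, 8.9, 0.5]
time_s: 24.8
tool_pos: [0.5767, -0.1979, 0.1652]
wrist_force: [-0.1, 1.8, 0.3]
shift mm [ 1.4 -3.  -0.1] turn deg [0.09 0.   0.13]
t 24.8 pos [ 0.5767 -0.1979  0.1652] rot [ 179.91    0.   -176.97] F [-0.1  1.8  0.3] M [ 0.37 -0.08 -0.05] 0.1647428445492052 55.00391364097595Traceback (most recent call last):
  File "<stdin>", line 6, in <module>
    return _nx.concatenate(arrs, 0, dtype=dtype, casting=casting)
           ~~~~~~~~~~~~~~~^^^^^^^^^^^^^^^^^^^^^^^^^^^^^^^^^^^^^^^
ValueError: all the input array dimensions except for the concatenation axis must match exactly, but along dimension 1, the array at index 0 has size 764 and the array at index 1 has size 800
```

```bash
python3 - <<'E'
import cv2,numpy as np
F={n:cv2.imread(f"pics/{n}_c.png") for n in ("top","side","wrist")}
c=lambda n,y0,y1,x0,x1,w,h:cv2.resize(F[n][y0:y1,x0:x1],(w,h),interpolation=cv2.INTER_CUBIC)
cv2.imwrite("pics/fin.png",np.vstack([np.hstack([c("wrist",80,260,180,480,460,276),c("top",125,225,360,470,340,276)]),np.hstack([c("side",205,285,300,420,480,320),c("side",270,320,300,420,320,320)])]))
E
```

```text
(no output)
```

View pics/fin.png

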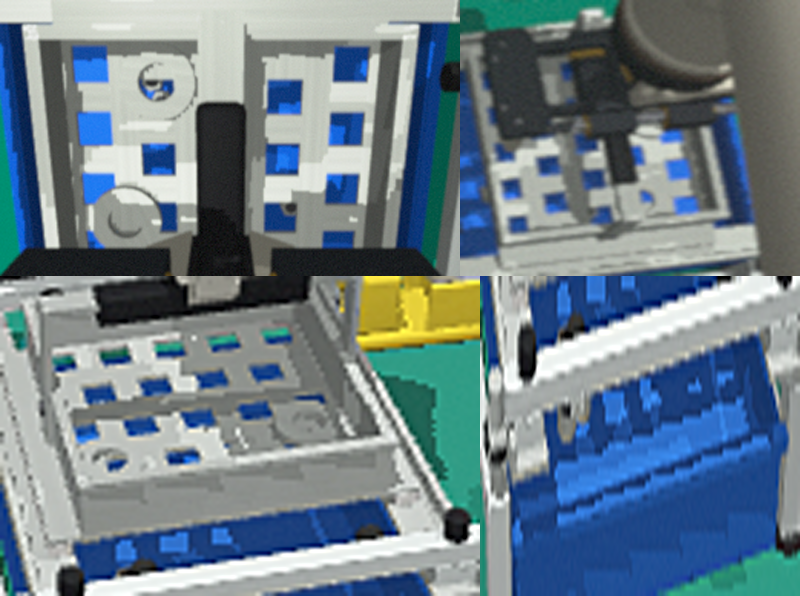

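The last view shows one washer at (168,83) in the wrist panel and another at (127,215), and nuts in the box. Two spots are doubtful: a dark dot at (289,207) beside a hole, and something inside the washer bore at (155,83). I have no views left, so I'll check those pixels numerically against the earlier frames.

```bash
python3 - <<'E'
import cv2,numpy as np
def asc(f,r0,r1,c0,c1):
    im=cv2.imread(f)[r0:r1,c0:c1].astype(int)
    o=[]
    for row in im:
        s=""
        for b,g,r_ in row:
            g0=(b+g+r_)//3
            s+="B" if b-r_>50 else "#@*+-. "[min(6,g0//37)]
        o.append(s)
    return o
for R in [(196,226,340,392),(112,152,262,314)]:
    for f in "bc":
        print(f,R);print("\n".join(asc(f"pics/wrist_{f}.png",*R)))
E
```

```text
b (196, 226, 340, 392)
*+*++--------.                            .         
***++--------                                       
***++--------.                             .        
***++-----++-                              .        
***++--------                              .        
***++--------.                             .        
***++--------.                      .     ..        
**+++--------.          ........   ..........  ..  .
**+++---+----.         .............---------......-
**++--------.   .............------+++++++++-------+
**+++-------.   ....----------++++++*+++++++++++++++
**++--------.....--+++++++++++*******+++++++++++++++
**+++---+---..---+++-------..-+******+++++++++++++++
**++------+-.-+++--.....     .-+++*****+++++++++++++
**++-----+++-++-...           -++++++***++++++++++++
**++++--+++*++-.              -++++++++*++++++++++++
**++----++*+-..       ...... .--+++++++++***++++++++
*+++---++*+-..       .------.--++++++-++++**++++++++
**++-+++**+-..........-++++----++++++++++++*++++++++
**+++++**++------------+++++++--++++++++++++++++++++
**++++**+++-++++-
[... 5711 characters left out ...]
...-++.....
.........-*BBBBBBBB+++++*BBBBBB-............-++.....
.........-+*BBBBBBB-----+***BB+-............-++.....
..........-+BBBBBBB....-+*****-.............+*+.....
...........-+BBBBB-..--+****+-.............-+++.....
............-+BBBB--++**@**+--.............----.....
.............--+B---******+-..............--........
..............-----++*+++--...............-+........
.................--------................-++.....--+
.........................................-++...-+***
........................................----..-+@@@#
.......................................---.-..+@####
......................................--+-...-*@####
.....................................----....-*####@
```

```bash
cat > asc.py <<'E'
import cv2,numpy as np
def asc(f,r0,r1,c0,c1,k=1):
    im=cv2.imread(f)[r0:r1,c0:c1]
    im=cv2.resize(im,None,fx=k,fy=k*.6,interpolation=cv2.INTER_AREA if k<=1 else cv2.INTER_CUBIC).astype(int)
    for row in im: print("".join("B" if b-r_>50 else "G" if g-r_>45 else "#@%*+=-:. "[min(9,(b+g+r_)//72)] for b,g,r_ in row))
E
python3 - <<'E'
from asc import asc
print("side");asc("pics/side_c.png",213,262,308,402,1.5)
E
```

```text
side
.-+-. .:::-::----=====--=*##@@@@@@@@@@@@@@@@@@@@@@@@@@##@###############@@@%**+++=-==============++**++***+--=+*+==--+**+==================-:
.:-+===++++++++=======-+@###@@@@@@@#@@@#################@##@%%%***+==-----=======================+++**++**+=---=++=-=+*+================+++-:
.:-++====-============-=%##############@@@@@@@@%***++**+=------==============================++==++**++++**+=--=+*+=++*+================+++-:
..:++===---------=====--+%#@@@@@%%%%***+=++=-:::-----======================================++++++++++*++++**+=---=**++*+================+++++
..:++=================--=+*+==+=--:-----------=======+++======================-------========GGG++==+*+++++**+----+**+++=======+++++++*+++---
..:++=============----==----------===============---:::-==========---======+=--==-=--=BBBBBBBBBB+++++++*+++***+----=***+==+***+=-====-----:.:
:::++================================-----::...   .... :===- :=-==++++GBBBBBG=--====--=BBBBBBBBBB*++=+**+++++**=--=+**++=-:---:::::::::::::::
-:.=+====================--:::::........... .:------=====--=--==-=BBBBBBBBBBB+---===--=+BBBBBBBBB*+++
[... 4452 characters left out ...]
...:=+*=....::::::-------===================++=================================-----------=====================================---: 
-: ..:::::..:=+++=::---======+========================================+==-========================-==================================-::. ...
+:  .::::::..:==++=========================-========--=----------====================-====================================------------::::..:
--:..::::::..:=+++====++++=================-==========================--=============================================-----==-----=====++-:...
-:. .::::::...:=++================================================-----=--=========-=====-================-----------==+=+*BBBBBBBB++++*-.:::
```

The spots seen through the holes shift against the sieve edges between frames, so they're nuts lying in the box. I'll shake a little more to free anything trapped. After that I'll carry the sieve off the stand and count the nuts in the open box.

```bash
python3 -m creep '[[2,17,0,0,0,0,0],[0,-40,0,0,0,0,0],[0,40,0,0,0,0,0],[0,-40,0,0,0,0,0],[0,40,0,0,0,0,0],[0,-40,0,0,0,0,0],[0,40,0,0,0,0,0],[0,-40,0,0,0,0,0],[0,40,0,0,0,0,0],[0,-20,0,0,0,0,0]]'|grep -E "tool_pos|wrist|time"; 
python3 -m creep '[[-3,-21,0,0,0,0,0],[3,21,0,0,0,0,0],[3,21,0,0,0,0,0],[-3,-21,0,0,0,0,0],[-3,-21,0,0,0,0,0],[3,21,0,0,0,0,0],[3,21,0,0,0,0,0],[-3,-21,0,0,0,0,0],[-3,-21,0,0,0,0,0],[3,21,0,0,0,0,0]]'|grep -E "tool_pos|wrist|time";
python3 -m creep '[[3,20,0,0,0,0,0],[3,-20,0,0,0,0,0],[-3,-20,0,0,0,0,0],[-3,20,0,0,0,0,0],[3,20,0,0,0,0,0],[3,-20,0,0,0,0,0],[-3,-20,0,0,0,0,0],[-3,20,0,0,0,0,0],[3,20,0,0,0,0,0],[0,-20,0,0,0,0,0]]'|grep -E "tool_pos|wrist|time";
python3 -m creep '[[-3,20,0,0,0,0,0],[-3,-20,0,0,0,0,0],[3,-20,0,0,0,0,0],[3,20,0,0,0,0,0],[-3,20,0,0,0,0,0],[-3,-20,0,0,0,0,0],[3,-20,0,0,0,0,0],[3,20,0,0,0,0,0],[0,0,0,0,0,0,0],[0,0,0,0,0,0,0]]'|grep -E "tool_pos|wrist|time"; python3 - <<'E'
from h import *
delta([.5755,-.201,.1653],2.9)
E
```

```text
time_s: 25.78
tool_pos: [0.575, -0.1932, 0.1651]
wrist_force: [0.4, 8.1, 0.2]
time_s: 26.62
tool_pos: [0.5746, -0.2144, 0.1657]
wrist_force: [1.0, -5.4, -0.5]
time_s: 27.45
tool_pos: [0.5721, -0.1928, 0.165]
wrist_force: [0.6, 5.7, 0.8]
time_s: 28.28
tool_pos: [0.5711, -0.2024, 0.1652]
wrist_force: [-1.9, 1.1, 0.3]
shift mm [-4.5  1.2 -0.1] turn deg [ 0.04 -0.06  0.08]
t 28.2833 pos [ 0.5711 -0.2024  0.1652] rot [ 1.7996e+02 -6.0000e-02 -1.7702e+02] F [-1.9  1.1  0.3] M [ 0.23  0.28 -0.05] 0.1631944188358351 55.0018572807312
```

```bash
python3 -m creep '[[0,0,-2,0,0,0,0],[-1,0,-5,0,0,0,0],[-1,0,-9,0,0,0,0],[-1,0,-13,0,0,0,0],[0,0,-16,0,0,0,0],[0,0,-16,0,0,0,0],[0,0,-13,0,0,0,0],[0,0,-9,0,0,0,0],[0,0,-5,0,0,0,0],[0,0,-2,0,0,0,0]]'|grep -E "tool_pos|wrist|time"
python3 -m creep '[[0,3,0,0,0,0,0],[0,8,0,0,0,0,0],[0,13,0,0,0,0,0],[0,18,0,0,0,0,0],[0,22,0,0,0,0,0],[0,26,0,0,0,0,0],[0,28,0,0,0,0,0],[0,29,0,0,0,0,0],[0,29,0,0,0,0,0],[0,29,0,0,0,0,0]]'|grep -E "tool_pos|wrist|time"
python3 -m creep '[[0,29,0,0,0,0,0],[0,29,0,0,0,0,0],[0,28,0,0,0,0,0],[0,26,0,0,0,0.4,0],[0,22,0,0,0,0.4,0],[0,18,0,0,0,0.2,0],[0,12,0,0,0,0,0],[0,7,0,0,0,0,0],[0,3,0,0,0,0,0],[0,0,0,0,0,0,0]]'|grep -E "tool_pos|wrist|time"
python3 - <<'E'
from h import *
delta([.555,.178,.074],2)
F={n:r.grab_frame(n) for n in ("top","side","wrist")}
for n in F: cv2.imwrite(f"pics/{n}_d.png",F[n])
from asc import asc
asc("pics/top_d.png",138,218,345,455,1.4)
E
```

```text
time_s: 29.12
tool_pos: [0.575, -0.203, 0.2562]
wrist_force: [0.4, 0.1, -5.1]
time_s: 29.95
tool_pos: [0.563, 0.0051, 0.2547]
wrist_force: [0.2, 0.3, -4.7]
time_s: 30.78
tool_pos: [0.5558, 0.1759, 0.255]
wrist_force: [0.2, 0.2, -5.4]
shift mm [  0.6   2.2 181. ] turn deg [-0.02 -0.03 -0.05]
t 30.7833 pos [0.5558 0.1759 0.255 ] rot [-1.7998e+02 -3.0000e-02 -1.7805e+02] F [ 0.2  0.2 -5.4] M [ 0.07 -0.07  0.01] 0.16296912002630667 54.99708294868469
-=+G++++======------------======++++++++++++++++======-------:::::::::::::::::::::::::::::-:--::::-::-:::--:-:::::::::-::::::-::------------+****%%*-:....
+=-----------====++++++++*+++++++++++=====------------:::::::::::::::::::::::::::::::::::--::::::::::::::::::::::::::::-------=====++++++***GGBBBG**+-:...
%+===++++++++++++++++++=====--------------::::::::::::::::::::::::::::::::::::::::::::::::::::::::::::::::::------=====++++***%%%%%%%BBBBBBBBBBBBB*%*=:...
%%**++++++====--------------::::::::::::::::::::::::::::::::::::::::::::::::::::::::::::::::::::------=====+++****%%%%%%%%%@@B@@@@@@BBBBBBBBBBBBBBG%*=:...
*+====--------::::::::::::::::
[... 9034 characters left out ...]
BBBBBBBBB++++=====---------:::::::::::::::::::---::-----------------------------
%%BBBBBB+-:.....:BBBBBBBBBBBBBBBBBBBBBBBBBBBBBBBBBBBBBBBBBBBBBBBBBBBBBB+++++=====---:::::::::::::::::::::::::::::::::::-::-------------------:--------:---
%%BBBBBBB=:.....:BBBBBBBBBBBBBBBBBBBBBBBBBBBBBBBBBBBBBBBBBBB++=====-----:::::::::::::::::::::::::::::::::::::::::-::::-::--::------::--::-----------------
@%%BBBBBB=:.....:=BBBBBBBBBBBBBBBBBBBBBBBBBBBBB+++=====-------:::::::::::::::::::::::::::::::::::::::::::-:::-::::---:::::-::-::-::-:::--===-------====---
@@BBBBBBB=:.....:-+BBBBBBBBBBBBBBB++++===---------:::::::::::::::::::::::::::::::::::::::::::::::::::::::::::::::::::::::-----:::::------==------------===
```

The open box shows six grey blobs: four single nuts and one touching pair. All six nuts are in the box, so I'm lowering the sieve into the tray.

```bash
python3 -m creep '[[0,2,3,0,0,0,0],[0.5,0,9,0,0,0,0],[0,0,16,0,0,0,0],[0,0,22,0,0,0,0],[0,0,26,0,0,0,0],[0,0,26,0,0,0,0],[0,0,22,0,0,0,0],[0,0,16,0,0,0,0],[0,0,10,0,0,0,0],[0,0,6,0,0,0,0]]'|grep -E "tool_pos|wrist|time"
python3 -m creep '[[0,0,5,0,0,0,0],[0,0,4,0,0,0,0],[0,0,3,0,0,0,0],[0,0,3,0,0,0,0],[0,0,0,0,0,0,0]]'|grep -E "tool_pos|wrist|time"
python3 -c "
from h import *
delta([.555,.178,.074],2)"
```

```text
time_s: 31.77
tool_pos: [0.5545, 0.1769, 0.0973]
wrist_force: [-0.8, -0.2, -4.8]
time_s: 32.18
tool_pos: [0.5557, 0.1777, 0.0844]
wrist_force: [0.1, -0.1, -6.0]
shift mm [ 0.7  0.3 10.4] turn deg [ 0.    0.02 -0.09]
t 32.1833 pos [0.5557 0.1777 0.0844] rot [ 1.8000e+02  2.0000e-02 -1.7809e+02] F [ 0.1 -0.1 -6. ] M [0.07 0.04 0.01] 0.16464011509136825 54.99747455120087
```

```bash
python3 -m creep '[[0,0,3,0,0,0,0],[0,0,3,0,0,0,0],[0,0,2,0,0,0,0],[0,0,0.5,0,0,0,0],[0,0,0,0,0,0,0]]'|grep -E "tool_pos|wrist|time"
python3 -m creep '[[0,0,1,0,0,0,0],[0,0,0,0,0,0,0]]'|grep -E "tool_pos|wrist|time"
python3 -m creep '[[0,0,0.7,0,0,0,0],[0,0,0,0,0,0,0]]'|grep -E "tool_pos|wrist|time"
```

```text
time_s: 32.6
tool_pos: [0.5554, 0.1776, 0.0756]
wrist_force: [1.1, 0.2, -4.4]
time_s: 32.77
tool_pos: [0.5556, 0.1777, 0.0747]
wrist_force: [-0.0, 0.0, -4.8]
time_s: 32.93
tool_pos: [0.5557, 0.1777, 0.0741]
wrist_force: [-0.4, 0.4, -4.6]
```

```bash
python3 -m creep '[[0,0,0.5,0,0,0,0],[0,0,0,0,0,0,0]]'|grep -E "tool_pos|wrist|time"
python3 -m creep '[[0,0,0.5,0,0,0,0],[0,0,0,0,0,0,0]]'|grep -E "tool_pos|wrist|time"
```

```text
time_s: 33.1
tool_pos: [0.5557, 0.1778, 0.074]
wrist_force: [-0.1, -0.2, -1.0]
time_s: 33.27
tool_pos: [0.5557, 0.1779, 0.074]
wrist_force: [-2.6, -1.2, 4.7]
```

The sieve is bearing on the tray floor. Backing off slightly, then releasing gently and retreating.

```bash
python3 -m creep '[[0,0,-0.4,0,0,0,0],[0,0,0,0,0,0,0.2],[0,0,0,0,0,0,0.3],[0,0,0,0,0,0,0.6],[0,0,0,0,0,0,1],[0,0,0,0,0,0,1],[0,0,0,0,0,0,1],[0,0,0,0,0,0,1],[0,0,0,0,0,0,1],[0,0,0,0,0,0,1]]'
python3 -m creep '[[0,0,-5,0,0,0,1],[0,0,-15,0,0,0,1],[0,0,-25,0,0,0,1],[0,0,-30,0,0,0,1],[0,0,-30,0,0,0,1],[0,0,-25,0,0,0,1],[0,0,-15,0,0,0,1],[0,0,0,0,0,0,1]]'
```

```text
time_s: 34.1
tool_pos: [0.5555, 0.1777, 0.0735]
eef_rot: [3.142, -0.0, -3.108]
wrist_force: [0.3, 0.4, -1.1]
grip_width: 0.729
grasp_force: 0.0
time_s: 34.77
tool_pos: [0.5581, 0.1787, 0.2233]
eef_rot: [3.14, 0.008, -3.108]
wrist_force: [0.7, 0.1, -0.1]
grip_width: 0.998
grasp_force: 0.0
```

```bash
python3 -m creep '[[0,15,0,0,0,0,1],[0,25,0,0,0,0,1],[0,30,0,0,0,0,1],[0,30,0,0,0,0,1],[0,30,0,0,0,0,1],[0,30,0,0,0,0,1],[0,30,0,0,0,0,1],[0,25,0,0,0,0,1],[0,15,0,0,0,0,1],[0,0,0,0,0,0,1]]'|grep -E "tool_pos|time"
python3 - <<'E'
from h import *
from asc import asc
cv2.imwrite("pics/top_e.png",r.grab_frame("top"))
asc("pics/top_e.png",156,258,196,290,1.6)
E
```

```text
time_s: 35.6
tool_pos: [0.5453, 0.412, 0.2173]
BBBBBBBBBBBBBBBBBBBBBBBBBBBBBBBBBBBBBBBBBBBBBBBBBBBBBBBBBBBBBBBBBBBBBBBBBBBBBBBBBBBBBBBBBBBBBBBBBBBBBBBBBBBBBBBBBBBBBBBBBBBBBBBBBBBBBBBBBBBBBBBBBBBBBB
BBBBBBBBBBBBBBBBBBBBBBBBBBBBBBBBBBBBBBBBBBBBBBBBBBBBBBBBBBBBBBBBBBBBBBBBBBBBBBBBBBBBBBBBBBBBBBBBBBBBBBBBBBBBBBBBBBBBBBBBBBBBBBBBBBBBBBBBBBBBBBBBBBBBBB
BBBBBBBBBBBBBBBBBBBBBBBBBBBBBBBBBBBBBBBBBBBBBBBBBBBBBBBBBBBBBBBBBBBBBBBBBBBBBBBBBBBBBBBBBBBBBBBBBBBBBBBBBBBBBBBBBBBBBBBBBGGGG%%%%%GBBBBBBBBBBBBBBBBBBB
BBBBBBBBBBBBBBBBBBBBBBBBBBBBBBBBBBBBBBBBBBBBBBBBBBBBBBBBBBBBBBBBBBBBBBBBBBBBBBBBBBBBBBBBBBBBBBBBBBBBBBBBBBBGGGGGGG%%%%%%%%%@@%@@@%GBBBBBBBBBBBBBBBBBBB
BBBBBBBBBBBBBBBBBBBBBBBBBBBBBBBBBBBBBBBBBBBBBBBBBBBBBBBBBBBBBBBBBBBBBBBBBBBBBBBBBBBBBBBBBBBBGGGGGG%%%%%%%%%%%@@@@@@@@@@@@@@@@@@@@@%BBBBBBBBBBBBBBBBBBB
BBBBBBBBBBBBBBBBBBBBBBBBBBBBBBBBBBBBBBBBBBBBBBBBBBBBBBBBBBBBBBBBBBBBBBBBBBBBBGGGGGG%%%%%%%%%%@@@@@@@@@@@@@@@@@@@@@@@@@@@@@@@@@@@@@%BBBBBBBBBBBBBBBBBBB
BBBBBBBBBBBBBBBBBBBBBBBBBBBBBBBBBBBBBBBBBBBBBBBBBBBBBBBBBBBBBBBBGGG%%%%%%%%%@%@@%@@@@@@@@@@@@@@@@@@@@@@@@@@@@@@@@@@@@%%%%@@%%@@@@@%BBBBBBBBBBBBBBBB
[... 13044 characters left out ...]
@@%%%%%%%%%%%%%G%%%GGBBBBBBBBBBBBBBBBBBBBBBBBBBBBBBBBBBBBBBBBBBBBBBBBBBBBBBBBBBBBBBBBBBBBBBBBBBB
GGGGGGGGGGGGG%%@@@@@@@@@@@@@@@@@@@@@@@@@@%%%%%%%%%%%%%%%GGGG%GGGGGGG%%%GGGGBBBBBBBBBBBBBBBBBBBBBBBBBBBBBBBBBBBBBBBBBBBBBBBBBBBBBBBBBBBBBBBBBBBBBBBBBBB
GGGGGGGGGGGGGG%%@@@@@@@@@@@@@%%%%%%%%%%%%%%GGGGGGGGGGGG%GGGGGGGGGGGGGGGGGGGBBBBBBBBBBBBBBBBBBBBBBBBBBBBBBBBBBBBBBBBBBBBBBBBBBBBBBBBBBBBBBBBBBBBBBBBBBB
GBBGGGGBGGBGGGGGG%%%%%%%%%%%%GGGGGGGGGGGGGGGGGGGGGGGGGGGGGGGGGGGGGGGGGGGGGGGBBBBBBBBBBBBBBBBBBBBBBBBBBBBBBBBBBBBBBBBBBBBBBBBBBBBBBBBBBBBBBBBBBBBBBBBBB
GGGGGGGGBGGGGGGGGGGGGGGGGGGGGGGGGGGGGGGGGBGGGGGGGGGGGGGGGGGGGGGGGGBGGGGGGGGGBBBBBBBBBBBBBBBBBBBBBBBBBBBBBBBBBBBBBBBBBBBBBBBBBBBBBBBBBBBBBBBBBBBBBBBBBB
```

The sieve is seated in the tray. Three washers show in it, at about (95,28), (75,42) and (103,64) in the character map, and no nuts. Handing in.

```bash
python3 -c "
from workcell import r
print(r.hand_in())"
```

```text
the job is handed in; nothing more can be done
None
```

I handed the job in at about 36 s: all six nuts are in the catch box, and the sieve is back flat in its tray with its three washers; the highest wrist-force reading I saw was about 9 N, sampled only at the end of each move.

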